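# Red coffee scoop off its hook and into the pot

### The arm

A 7-joint arm with a two-finger parallel gripper is mounted at the origin on the work surface. World frame = base frame: x ahead of the robot, y to its left, z up, the work surface at z = 0. Lengths are in m, angles in rad, forces in N, time in s.
With the tool pointing down it reaches from about 0.425 to 0.875 m from the base axis. Payload 4.7 kg.
Tool frame: the origin (TCP) lies midway between the tips of the shut fingers; the grasp point (between the pads) lies ctrl.grasp_offset behind it (ctrl.grasp_offset is the distance from the TCP to the grasp point, in m); z points along the fingers, y is the line along which they close (so a half turn about z gives the same grasp; the last joint's range is limited). The gripper opens to 87 mm and grips with 3 to 60 N. Pads are 19 mm wide; open, the fingers measure 117 mm over their backs; the gripper's body (75 mm by 190 mm) begins 51 mm behind the grasp point.
Start: joints at [1.252, 0.321, -0.07, 1.45, 0.023, 1.371, -0.057], TCP at [0.212, -0.614, 0.223] pointing down, gripper open.
Joint ranges: [-2.86, 2.86], [-0.3, 2.09], [-1.38, 1.24], [0.06, 2.45], [-1.56, 4.7], [0.09, 2.05], [-2.69, 2.69]. Speed limits (rad/s): [2.57, 2.57, 3.14, 3.14, 3.14, 3.14, 3.14].

### API

Orientations are given as a rotation vector (axis times angle).
In Python, from bench import ctrl gives the robot as it stands. The module is installed in compiled form; this text tells all that it offers.
- The arm moves only by the tool jog_arm, never from a script. Its argument "moves" is one flat list of numbers, 7 for each row, row after row: the shift along the tool's x, y, z in units of 30 cm (1.0 is 30 cm), then the turn, a rotation vector about the tool's x, y, z in units of 60 degrees (1.0 is 60 degrees), then the gripper's target within -1 to 1 (fully open at 1, half-way at 0, shut at -1). In form: [x, y, z, wx, wy, wz, fingers, x, y, z, wx, wy, wz, fingers, ...]. A call has exactly 8 rows; each row is the pose to reach, as a shift and turn from the pose commanded when the call began, along the tool's axes at that moment; what a row does not reach only later rows make up. A row lasts 1/8 s, in which the tool goes at most 62.5 mm and 10.7 degrees, less where a joint would pass 70% of its speed; a pose out of reach is approached as far as the arm can. A call with a number of a shift or a turn outside -1 to 1 is refused whole. A call with a gripper value outside its range is refused whole. The fingers move at their own pace and stop on an object; "newtons" is the grip in N (left out, the last holds). Time passes only in rows, so rows that repeat a pose let the fingers close, or fill a call up. It gives the time, the measured TCP pose, the force, the opening and the grip force at its end, in the units of the state.
- ctrl.get_state(): the state, without advancing time (a new reading comes with each control period).
- ctrl.get_image(name): name is "side" or "top" or "wrist"; returns a dict with "pixels" (400x640x3 uint8, red, green, blue), "fx", "fy", "cx", "cy" (pixels), "xyz" and "rotation" of the camera in the world; the wrist camera has in their place "tool_from_camera" (4x4, takes a point from camera to tool coordinates, whose origin is the TCP and whose axes are the flange's). Camera axes: x right, y up, looking along -z (the intrinsics and any distortion apply to the point x, -y, -z); pixel columns grow to the right and rows downward; lengths in m; the calibration is good to about 2 mm. The wrist camera is an equidistant fisheye: a pixel r from the principal point sees the ray r / f radians off the axis. A picture is of the moment at which its call begins: read the wrist's pose just before it. There is no depth.
- ctrl.close_job(): hands the job in; it is judged then, once.
The state is a dict: "time": time; "joint_positions": joint angles; "qd": joint speeds; "joint_torque": joint torques, N m; "position": TCP position; "tool_rot": TCP orientation; "ft_force": force on the tool from outside, world axes, zero at the start; "torque": the same for the moment, N m; "grip_width": opening from 0.0 (shut) to 1.0 (fully open); "grip_force": force on a finger pad.
Only numpy, scipy, OpenCV 4.12 (cv2) and the standard library are available. Lean on these libraries where they do the work, as an engineer would, in place of code of your own. Each camera call takes 0.05 s, during which the arm holds its last target. There are 200 camera calls.

### The job

Lift the red-handled coffee scoop up and off its hook and stand it, bowl down, in the cream pot on the tray. Lower it nearly to the bottom of the pot before you let go, and leave the pot upright and the other two scoops hanging on their hooks.

Things in the scene. Friction and masses are not known exactly. Their poses are not given: they have to be found in the camera images.
- scoop_red: Coffee scoop, red handle, 164 mm long, 60 g, hanging from a rack hook. Origin: lowest point of its steel bowl (40 mm wide, 24 deep). z: up the handle; -x: out along the hook, towards the robot; y: along the row. Pinch across y its top tab: 30 mm wide (y), 10 thick, z 142 to 164 mm. Slot below it: z 98 to 142 mm, 20 wide. Lift 25 mm, then 60 mm along its -x clears the hook.
- scoop_black: Same scoop, black handle, same axes, on another hook; leave it. All hang alike: the slot's top edge rests on a level 6 mm wire, whose end, 20 mm to the scoop's -x, turns up to 12 mm above the wire's top. So a scoop must rise 12 to 38 mm (slot height), then go over 35 mm to -x.
- scoop_white: Same scoop, white handle, same axes, on another hook; leave it. The three hooks are 85 mm apart, in any colour order, on a fixed dark steel rack turned up to 0.2 rad; its bar, 12 mm thick and 200 mm above the table, runs 40 mm behind the scoops (+x), with nothing above it.
- pot: Open round cream ceramic pot, 95 mm high, mouth 92 mm across outside and 84 mm inside, floor 6 mm thick, 0.6 kg, loose, standing on the grey tray (floor 6 mm above the table) beside a glass bowl and a white cup on a saucer, both lower than it. Origin: centre of its underside; z up.
There are look-alikes about, which are no part of the job. What is shaped like the scoop_red but orange is not meant.

How it is judged:
By the outcome, as a careful person would: the job done as asked, in the order asked, and still so for the second after the job is handed in, with the robot touching nothing.
It also fails if it takes over 45 s, if anything falls off the work surface, if the arm or the gripper's body presses on something with over 40 N, if the wrist force passes 120 N, or if a joint passes its speed limit or range.

## Working session

There is one attempt and no reset: what is moved stays moved. The work goes in short steps, Python scripts to look and compute and a tool call to move; the robot and the scene stay as the last step left them, time stands still between calls to the robot, and variables do not carry over. Pictures are saved under pics/ and viewed, at most 10 in all, crops included, and the job is handed in when it is done.

Besides the shell and the picture viewer there is one more tool, called by a JSON object that holds its "name" and its "arguments", one argument or row to a line. jog_arm: Moves the arm, as the interface text tells. Its arguments: {"type":"object","properties":{"moves":{"type":"array"},"newtons":{"type":"number"}},"required":["moves"]}

```bash
mkdir -p pics; python3 - <<'E'
from bench import ctrl
import cv2,pickle
s=ctrl.get_state();print(s,ctrl.grasp_offset)
d={}
for n in("side","top","wrist"):
    im=ctrl.get_image(n);d[n]=im
    cv2.imwrite(f"pics/{n}0.png",im["pixels"][:,:,::-1])
    print(n,{k:v for k,v in im.items() if k!="pixels"})
pickle.dump(d,open("d0.pkl","wb"))
E
```

```text
{'time': 0.0, 'joint_positions': array([ 1.25211874,  0.32181628, -0.07008886,  1.45168446,  0.02259754,
        1.37079701, -0.05688765]), 'qd': array([-2.58812553e-04,  1.64793604e-03,  2.17765901e-04,  9.24292601e-05,
        1.02864931e-03, -2.80405551e-03,  6.39398059e-04]), 'joint_torque': array([ 1.64486075e-03, -4.91289139e+01, -4.02944684e-01, -3.12528348e+01,
       -6.38852036e-02,  4.38462419e-02,  1.42728791e-04]), 'position': array([ 0.21210823, -0.61382684,  0.22146116]), 'tool_rot': array([-3.09634533e+00, -5.20078968e-01,  6.45790491e-04]), 'ft_force': array([-0.00164576,  0.98270048, -0.06631612]), 'torque': array([0.0152503 , 0.06373207, 0.00164869]), 'grip_force': 0.0, 'grip_width': 1.0043968539524528} 0.0187
side {'fx': 490.04662217416563, 'fy': 490.04662217416563, 'cx': 319.82482880444564, 'cy': 197.74513655956667, 'xyz': array([-0.27601195,  0.79983282,  0.76441134]), 'rotation': array([ 0.45024026, -1.1694969 , -2.1570269 ])}
top {'fx': 405.7982595144959, 'fy': 405.7982595144959, 'cx': 321.37545836026493, 'cy': 199.3590499777243, 'xyz': array([0.37454295, 0.00431261, 1.05231174]), 'rotation': array([ 0.04984195, -0.0751787 , -1.5900367 ])}
wrist {'fx': 309.70691628693146, 'fy': 309.70691628693146, 'cx': 323.7282164515263, 'cy': 197.62231751630517, 'tool_from_camera': array([[-3.15787068e-04,  9.69456602e-01,  2.45262708e-01,
         6.67168817e-02],
       [ 9.99999466e-01,  6.47600224e-05,  1.03156680e-03,
         9.52712820e-04],
       [ 9.84176029e-04,  2.45262903e-01, -9.69456105e-01,
        -1.62105481e-01],
       [ 0.00000000e+00,  0.00000000e+00,  0.00000000e+00,
         1.00000000e+00]])}
```

View pics/side0.png

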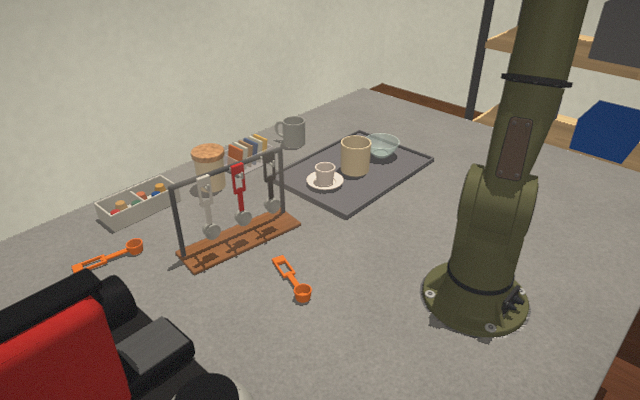

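View pics/top0.png

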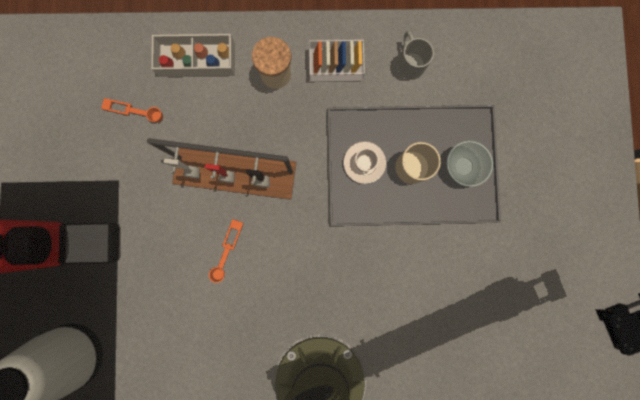

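The red scoop hangs on the middle hook: top view (216,168), side view (238,180). The pot mouth is at top (421,160) and side (355,145). I'll enlarge these areas.

```bash
python3 - <<'E'
import cv2,pickle,numpy as np
d=pickle.load(open("d0.pkl","rb"))
t=d["top"]["pixels"][:,:,::-1];s=d["side"]["pixels"][:,:,::-1]
r=lambda a,k:cv2.resize(a,None,fx=k,fy=k,interpolation=cv2.INTER_CUBIC)
A=r(t[135:205,145:305],5)   # 800x350
B=r(s[145:235,165:295],5)  #650x450
C=r(t[130:195,390:450],4); D=r(s[125:185,330:380],4)
cv2.imwrite("pics/c1.png",A)
E=np.zeros((450,800,3),np.uint8);E[:450,:520]=r(s[145:235,190:294],5)
E[:240,540:780]=r(C[:240],1)
E[245:445,540:740]=D[:200]
cv2.imwrite("pics/c2.png",E)
E
```

```text
(no output)
```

View pics/c1.png

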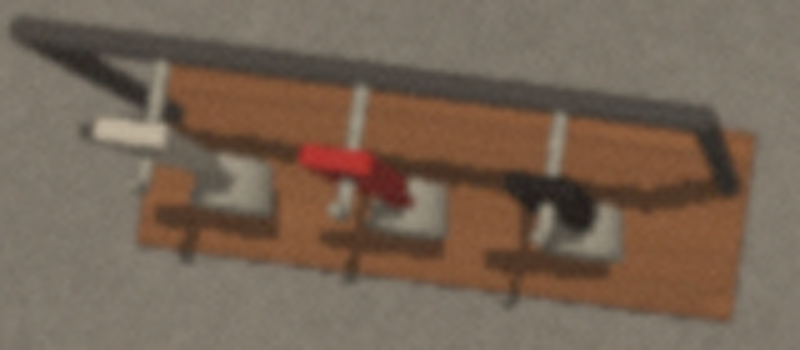

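View pics/c2.png

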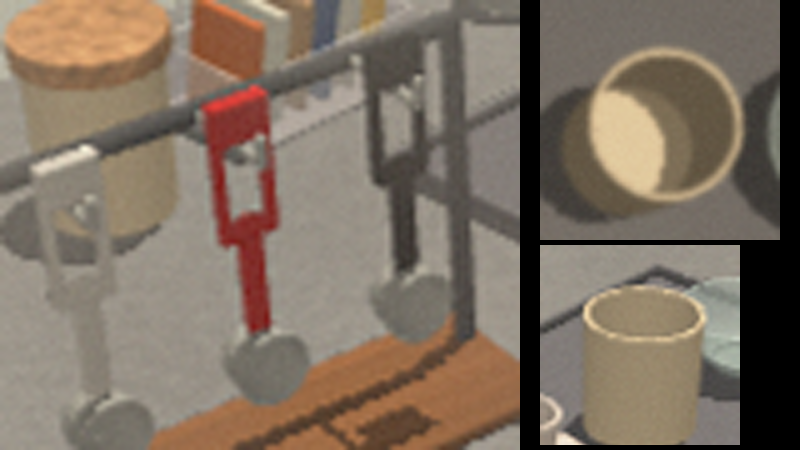

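Top view: the red tab is at (213,167), the bar ends at (149.5,140) and (286,158), and the pot mouth centre is at (422,161). Side view: the red tab's top edge is at (237,164), the bowl bottom at (244,225), and the pot mouth at (356,142).

```bash
cat > h.py <<'E'
import numpy as np,pickle
from scipy.spatial.transform import Rotation as R
def ray(im,u,v):
    d=np.array([(u-im["cx"])/im["fx"],-(v-im["cy"])/im["fy"],-1.])
    d=R.from_rotvec(im["rotation"]).apply(d);return im["xyz"],d/np.linalg.norm(d)
def atz(im,u,v,z):
    o,d=ray(im,u,v);return o+d*(z-o[2])/d[2]
def tri(a,b):
    A=0;B=0
    for o,d in(a,b):
        P=np.eye(3)-np.outer(d,d);A=A+P;B=B+P@o
    p=np.linalg.solve(A,B);return p,[np.linalg.norm((np.eye(3)-np.outer(d,d))@(p-o)) for o,d in(a,b)]
def proj(im,p):
    c=R.from_rotvec(im["rotation"]).inv().apply(np.array(p)-im["xyz"])
    return im["cx"]+im["fx"]*c[0]/-c[2], im["cy"]-im["fy"]*c[1]/-c[2]
E
python3 - <<'E'
from h import *
np.set_printoptions(precision=4,suppress=True)
d=pickle.load(open("d0.pkl","rb"));T=d["top"];S=d["side"]
a=atz(T,149.5,140,.2);b=atz(T,286,158,.2);print("bar",a,b,"yaw",np.arctan2(*(-(a-b)[:2]))+0, np.linalg.norm(a-b))
print("tab",tri(ray(T,213,167),ray(S,237,163.6)))
for z in(.19,.2,.21,.22): print(z,atz(T,213,167,z),atz(S,237,163.6,z))
for z in(.0,.02,.04,.06): print('bowl',z,atz(S,243.6,225,z))
print("pot",atz(T,422,161,.101),atz(S,356.3,141.75,.101))
from bench import ctrl;s=ctrl.get_state();print(R.from_rotvec(s["tool_rot"]).as_matrix())
E
```

```text
bar [0.5754 0.3513 0.2   ] [0.5317 0.0631 0.2   ] yaw -2.9909148189529873 0.2915004954872895
tab (array([0.5109, 0.2108, 0.2261]), [np.float64(1.5178381990049763e-05), np.float64(1.5178381990125343e-05)])
0.19 [0.5169 0.2198 0.19  ] [0.5638 0.1713 0.19  ]
0.2 [0.5152 0.2173 0.2   ] [0.5491 0.1822 0.2   ]
0.21 [0.5136 0.2148 0.21  ] [0.5345 0.1932 0.21  ]
0.22 [0.5119 0.2123 0.22  ] [0.5199 0.2041 0.22  ]
bowl 0.0 [0.5715 0.1647 0.    ]
bowl 0.02 [0.5493 0.1813 0.02  ]
bowl 0.04 [0.5271 0.1979 0.04  ]
bowl 0.06 [0.5049 0.2145 0.06  ]
pot [ 0.5369 -0.2531  0.101 ] [ 0.5345 -0.2549  0.101 ]
[[ 0.9451  0.3267 -0.0006]
 [ 0.3267 -0.9451  0.0014]
 [-0.0001 -0.0015 -1.    ]]
```

Scoop axes found: yaw ≈ -0.15 rad, red tab at about (0.512, 0.212) with its top at z≈0.225. Pot at (0.536, -0.254). Starting the approach around the base.

{"name": "jog_arm", "arguments": {
  "moves": [0.91,-0.51,-0.26,0,0,0.46,0.15,0.91,-0.51,-0.26,0,0,0.46,0.15,0.91,-0.51,-0.26,0,0,0.46,0.15,0.91,-0.51,-0.26,0,0,0.46,0.15,0.91,-0.51,-0.26,0,0,0.46,0.15,0.91,-0.51,-0.26,0,0,0.46,0.15,0.91,-0.51,-0.26,0,0,0.46,0.15,0.91,-0.51,-0.26,0,0,0.46,0.15],
  "newtons": 25
}}

```text
time: 1.15
position: [0.4185, -0.3823, 0.2998]
tool_rot: [3.132, -0.239, -0.003]
ft_force: [-0.1, -0.4, -0.5]
grip_width: 0.571
grip_force: 0.0
```

{"name": "jog_arm", "arguments": {
  "moves": [0,-0.95,-0.05,0,0,0,0.15,0,-0.95,-0.05,0,0,0,0.15,0,-0.95,-0.05,0,0,0,0.15,0,-0.95,-0.05,0,0,0,0.15,0,-0.95,-0.05,0,0,0,0.15,0,-0.95,-0.05,0,0,0,0.15,0,-0.95,-0.05,0,0,0,0.15,0,-0.95,-0.05,0,0,0,0.15]
}}

```text
time: 2.15
position: [0.4621, -0.101, 0.3151]
tool_rot: [-3.132, 0.24, 0.001]
ft_force: [-0.3, 1.2, 0.4]
grip_width: 0.579
grip_force: 0.0
```

{"name": "jog_arm", "arguments": {
  "moves": [0,-1,0,0,0,0,0.15,0,-1,0,0,0,0,0.15,0,-1,0,0,0,0,0.15,0,-1,0,0,0,0,0.15,0,-1,0,0,0,0,0.15,0,-1,0,0,0,0,0.15,0,-1,0,0,0,0,0.15,0,-1,0,0,0,0,0.15]
}}

```text
time: 3.15
position: [0.5078, 0.1955, 0.3153]
tool_rot: [3.131, -0.24, -0.0]
ft_force: [-0.6, -0.2, 0.1]
grip_width: 0.571
grip_force: 0.0
```

```bash
python3 - <<'E'
from bench import ctrl
import cv2,pickle
s=ctrl.get_state();im=ctrl.get_image("wrist");pickle.dump((s,im),open("w1.pkl","wb"))
print(s["position"],s["tool_rot"])
cv2.imwrite("pics/w1.png",im["pixels"][:,:,::-1])
E
```

```text
[0.50781176 0.19554831 0.31532474] [ 3.13138066e+00 -2.39771137e-01 -1.03028189e-04]
```

View pics/w1.png

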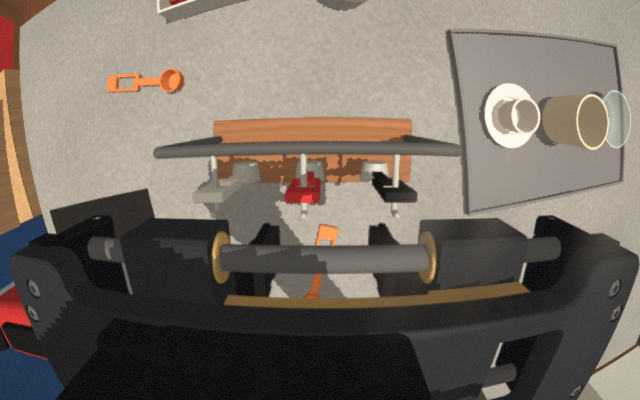

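The wrist view shows the red tab at about (303,195), the white one at (215,195), the black one at (395,195), and the bar level at row 150. I'll locate the bright top face precisely.

```bash
cat >> h.py <<'E'
def wtool(s,im,u,v,z):
    x,y=u-im["cx"],v-im["cy"];r=np.hypot(x,y);t=r/im["fx"]
    c=np.array([np.sin(t)*x/r,-np.sin(t)*y/r,-np.cos(t)])
    M=im["tool_from_camera"];Rt=R.from_rotvec(s["tool_rot"])
    o=s["position"]+Rt.apply(M[:3,3]);d=Rt.apply(M[:3,:3]@c)
    return o+d*(z-o[2])/d[2]
E
python3 - <<'E'
from h import *
import cv2
s,im=pickle.load(open("w1.pkl","rb"))
p=im["pixels"][165:225,270:350]
cv2.imwrite("pics/w1c.png",cv2.resize(p[:,:,::-1],None,fx=8,fy=8,interpolation=cv2.INTER_CUBIC))
Rt=R.from_rotvec(s["tool_rot"])
for u,v in((303.5,197),(287.5,197),(320,197),(160,152),(460,150)):
    q=wtool(s,im,u,v,.225 if v>160 else .206);print(u,v,q,Rt.inv().apply(q-s["position"]))
E
```

```text
303.5 197 [0.51397578 0.21115242 0.225     ] [ 0.00371516 -0.01645529  0.0903076 ]
287.5 197 [0.51604761 0.22455384 0.225     ] [ 0.0037225  -0.03001591  0.09029339]
320 197 [0.5118546  0.19742523 0.225     ] [ 0.00370865 -0.00256519  0.09032215]
160 152 [0.57522305 0.34464519 0.206     ] [ 0.04392413 -0.15773646  0.10916017]
460 150 [0.53207386 0.06198031 0.206     ] [0.04431317 0.12820243 0.10945975]
```

View pics/w1c.png

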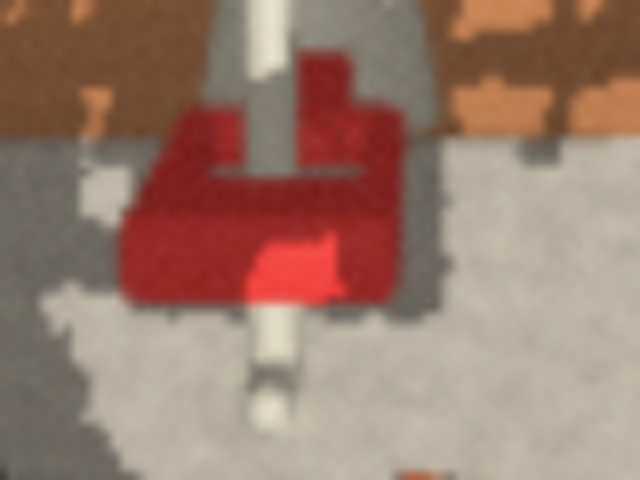

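{"name": "jog_arm", "arguments": {
  "moves": [0.01,-0.057,0,0,0,0,0.15,0.01,-0.057,0.08,0,0,0,0.15,0.01,-0.057,0.18,0,0,0,0.15,0.01,-0.057,0.26,0,0,0,0.15,0.01,-0.057,0.33,0,0,0,0.15,0.01,-0.057,0.39,0,0,0,0.15,0.01,-0.057,0.395,0,0,0,0.15,0.01,-0.057,0.395,0,0,0,0.15]
}}

```text
time: 4.2
position: [0.5131, 0.2144, 0.1976]
tool_rot: [-3.133, 0.234, -0.001]
ft_force: [-0.0, -0.7, 0.7]
grip_width: 0.576
grip_force: 0.0
```

```bash
python3 - <<'E'
from bench import ctrl
import cv2
print(ctrl.get_state()["position"])
a=ctrl.get_image("wrist")["pixels"][120:320,200:440];b=ctrl.get_image("side")["pixels"][130:240,170:300]
import numpy as np
o=np.hstack([cv2.resize(a,(450,375),interpolation=2),cv2.resize(b,(350,296),interpolation=2).__class__((0,350,3),np.uint8) if 0 else np.vstack([cv2.resize(b,(350,296),interpolation=2),np.zeros((79,350,3),np.uint8)])])
cv2.imwrite("pics/w2.png",o[:,:,::-1])
E
```

```text
[0.51307095 0.21438677 0.1976274 ]
```

View pics/w2.png

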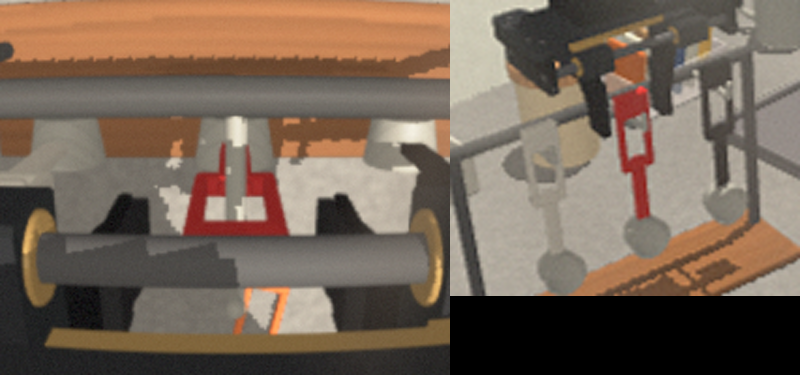

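The red tab sits centred between the open fingers, with the neighbouring scoops and the bar clear of them. Closing now.

{"name": "jog_arm", "arguments": {
  "moves": [0,0,0,0,0,0,-0.6,0,0,0,0,0,0,-0.6,0,0,0,0,0,0,-0.6,0,0,0,0,0,0,-0.6,0,0,0,0,0,0,-0.6,0,0,0,0,0,0,-0.6,0,0,0,0,0,0,-0.6,0,0,0,0,0,0,-0.6],
  "newtons": 25
}}

```text
time: 5.3
position: [0.5128, 0.2144, 0.1972]
tool_rot: [3.133, -0.234, 0.0]
ft_force: [0.4, -0.8, 2.0]
grip_width: 0.341
grip_force: 25.0
```

{"name": "jog_arm", "arguments": {
  "moves": [0,0,-0.015,0,0,0,-0.6,0,0,-0.035,0,0,0,-0.6,0,0,-0.055,0,0,0,-0.6,0,0,-0.075,0,0,0,-0.6,0,0,-0.083,0,0,0,-0.6,0,0,-0.083,0,0,0,-0.6,0,0,-0.083,0,0,0,-0.6,0,0,-0.083,0,0,0,-0.6]
}}

```text
time: 6.3
position: [0.5125, 0.2143, 0.2216]
tool_rot: [3.133, -0.234, -0.001]
ft_force: [-0.7, -0.4, -1.5]
grip_width: 0.34
grip_force: 25.0
```

{"name": "jog_arm", "arguments": {
  "moves": [-0.02,0,0,0,0,0,-0.6,-0.06,0,0,0,0,0,-0.6,-0.1,0,0,0,0,0,-0.6,-0.15,0,0,0,0,0,-0.6,-0.2,0,0,0,0,0,-0.6,-0.24,0,0,0,0,0,-0.6,-0.25,0,0,0,0,0,-0.6,-0.25,0,0,0,0,0,-0.6]
}}

```text
time: 7.3
position: [0.4386, 0.2254, 0.2221]
tool_rot: [3.133, -0.234, 0.001]
ft_force: [-0.9, -0.4, -0.6]
grip_width: 0.34
grip_force: 25.0
```

```bash
python3 - <<'E'
from bench import ctrl
import cv2
s=ctrl.get_state();print(s["position"],s["ft_force"],s["grip_width"],s["grip_force"])
b=ctrl.get_image("side")["pixels"][110:250,150:340]
cv2.imwrite("pics/s3.png",cv2.resize(b[:,:,::-1],None,fx=4,fy=4,interpolation=2))
E
```

```text
[0.43861221 0.22542057 0.22206957] [-0.8533517  -0.44881301 -0.6285768 ] 0.34017131183775523 24.999837924842723
```

View pics/s3.png

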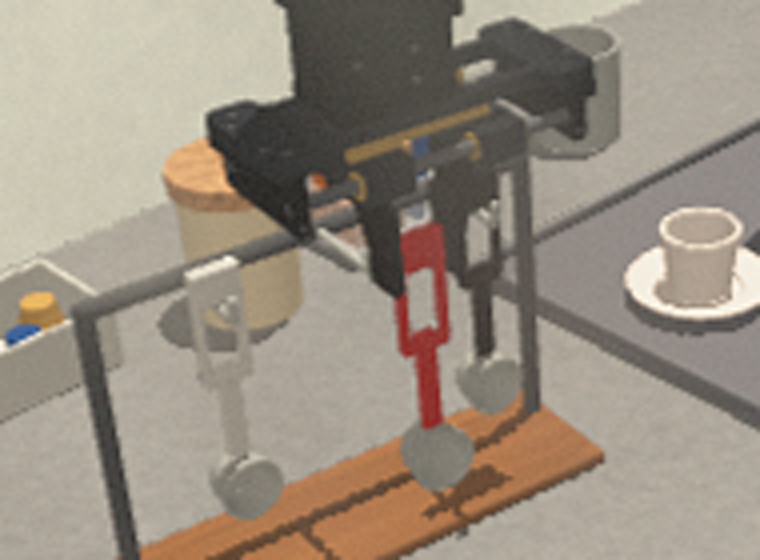

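The red scoop is off its hook and hangs straight in the gripper; the white and black ones are undisturbed. Lifting, then carrying to the pot.

{"name": "jog_arm", "arguments": {
  "moves": [0,0,-0.05,0,0,0,-0.6,0,0,-0.13,0,0,0,-0.6,0,0,-0.22,0,0,0,-0.6,0,0,-0.31,0,0,0,-0.6,0,0,-0.4,0,0,0,-0.6,0,0.03,-0.47,0,0,0,-0.6,0,0.1,-0.5,0,0,0,-0.6,0,0.2,-0.5,0,0,0,-0.6]
}}

```text
time: 8.35
position: [0.4301, 0.1666, 0.3738]
tool_rot: [-3.132, 0.23, -0.004]
ft_force: [-0.0, -1.3, 0.5]
grip_width: 0.342
grip_force: 25.0
```

{"name": "jog_arm", "arguments": {
  "moves": [0.05,0.1,0,0,0,0,-0.6,0.1,0.2,0,0,0,0,-0.6,0.15,0.31,0,0,0,0,-0.6,0.2,0.42,0,0,0,0,-0.6,0.25,0.54,0,0,0,0,-0.6,0.3,0.66,0,0,0,0,-0.6,0.35,0.77,0,0,0,0,-0.6,0.4,0.85,0,0,0,0,-0.6]
}}

```text
time: 9.35
position: [0.511, -0.1059, 0.3727]
tool_rot: [3.132, -0.237, 0.001]
ft_force: [0.3, -0.1, -0.3]
grip_width: 0.34
grip_force: 25.0
```

{"name": "jog_arm", "arguments": {
  "moves": [0.03,0.08,0,0,0,0,-0.6,0.06,0.17,0,0,0,0,-0.6,0.09,0.27,0,0,0,0,-0.6,0.12,0.37,0,0,0,0,-0.6,0.15,0.45,0,0,0,0,-0.6,0.157,0.475,0,0,0,0,-0.6,0.157,0.475,0,0,0,0,-0.6,0.157,0.475,0,0,0,0,-0.6]
}}

```text
time: 10.35
position: [0.5362, -0.25, 0.3723]
tool_rot: [-3.133, 0.23, -0.0]
ft_force: [0.2, 0.2, -0.5]
grip_width: 0.344
grip_force: 25.0
```

```bash
python3 - <<'E'
from bench import ctrl
import cv2,numpy as np
s=ctrl.get_state();print(s["position"],s["ft_force"],s["grip_width"],s["grip_force"])
b=ctrl.get_image("side")["pixels"][50:200,270:430]
w=ctrl.get_image("wrist")["pixels"][60:260,220:430]
o=np.hstack([cv2.resize(b,(400,375),interpolation=2),cv2.resize(w,(394,375),interpolation=2)])
cv2.imwrite("pics/s4.png",o[:,:,::-1])
E
```

```text
[ 0.53617109 -0.25003959  0.37225092] [ 0.16838069  0.16565287 -0.54694991] 0.3442324612248757 25.00009200477507
```

View pics/s4.png

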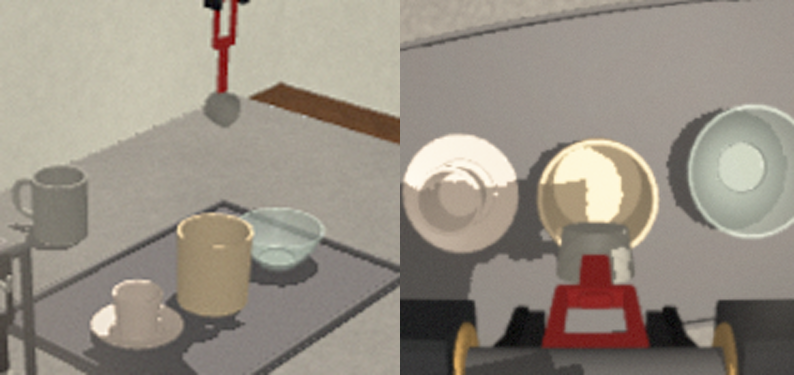

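The scoop hangs straight above the pot. In wrist full-frame pixels the pot mouth centre is at (325.6,164); in the side view the bowl's lowest point is at (359,100). Checking the offset.

```bash
python3 - <<'E'
from h import *
from bench import ctrl
d=pickle.load(open("d0.pkl","rb"));s=ctrl.get_state();im=ctrl.get_image("wrist")
print(s["position"]);p=wtool(s,im,325.6,164,.101);print("pot",p,R.from_rotvec(s["tool_rot"]).inv().apply(p-s["position"]))
for u in (557,635): 
  for v in(225,283): print("bowl rim",wtool(s,im,(u-400)/1.875+220,v/1.875+60,.25))
print(atz(d["side"],359,100,.236))
E
```

```text
[ 0.53610511 -0.25030352  0.37239431]
pot [ 0.54194835 -0.2542928   0.101     ] [0.00620773 0.00309346 0.27139791]
bowl rim [ 0.55076938 -0.23410066  0.25      ]
bowl rim [ 0.52096136 -0.22920448  0.25      ]
bowl rim [ 0.54506225 -0.2726422   0.25      ]
bowl rim [ 0.51510662 -0.26871325  0.25      ]
[ 0.5292485  -0.25148784  0.236     ]
```

{"name": "jog_arm", "arguments": {
  "moves": [0.017,0.01,0,0,0,0,-0.6,0.017,0.01,0.08,0,0,0,-0.6,0.017,0.01,0.18,0,0,0,-0.6,0.017,0.01,0.29,0,0,0,-0.6,0.017,0.01,0.4,0,0,0,-0.6,0.017,0.01,0.47,0,0,0,-0.6,0.017,0.01,0.5,0,0,0,-0.6,0.017,0.01,0.5,0,0,0,-0.6]
}}

```text
time: 11.5
position: [0.5405, -0.2554, 0.2218]
tool_rot: [-3.133, 0.234, 0.001]
ft_force: [0.9, -0.7, -0.9]
grip_width: 0.338
grip_force: 25.0
```

{"name": "jog_arm", "arguments": {
  "moves": [0,0,0.03,0,0,0,-0.6,0,0,0.07,0,0,0,-0.6,0,0,0.11,0,0,0,-0.6,0,0,0.15,0,0,0,-0.6,0,0,0.18,0,0,0,-0.6,0,0,0.2,0,0,0,-0.6,0,0,0.21,0,0,0,-0.6,0,0,0.21,0,0,0,-0.6]
}}

```text
time: 12.5
position: [0.5405, -0.2554, 0.159]
tool_rot: [3.133, -0.234, 0.0]
ft_force: [0.1, 0.1, -0.5]
grip_width: 0.339
grip_force: 25.0
```

{"name": "jog_arm", "arguments": {
  "moves": [0,0,0.005,0,0,0,-0.6,0,0,0.01,0,0,0,-0.6,0,0,0.015,0,0,0,-0.6,0,0,0.02,0,0,0,-0.6,0,0,0.025,0,0,0,-0.6,0,0,0.025,0,0,0,-0.6,0,0,0.025,0,0,0,-0.6,0,0,0.025,0,0,0,-0.6]
}}

```text
time: 13.5
position: [0.5405, -0.2554, 0.1515]
tool_rot: [3.133, -0.234, 0.0]
ft_force: [-0.7, -0.4, -0.3]
grip_width: 0.345
grip_force: 25.0
```

```bash
python3 - <<'E'
from bench import ctrl
import cv2,numpy as np
s=ctrl.get_state();print(s["position"],s["ft_force"],s["torque"])
b=ctrl.get_image("side")["pixels"][80:200,290:430]
w=ctrl.get_image("wrist")["pixels"][100:260,220:430]
o=np.hstack([cv2.resize(b,(400,343),interpolation=2),cv2.resize(w,(400,343),interpolation=2)])
cv2.imwrite("pics/s5.png",o[:,:,::-1])
E
```

```text
[ 0.5405172  -0.25542514  0.15153676] [-0.71537352 -0.39361153 -0.27026944] [ 0.01576728  0.04328929 -0.01309884]
```

View pics/s5.png

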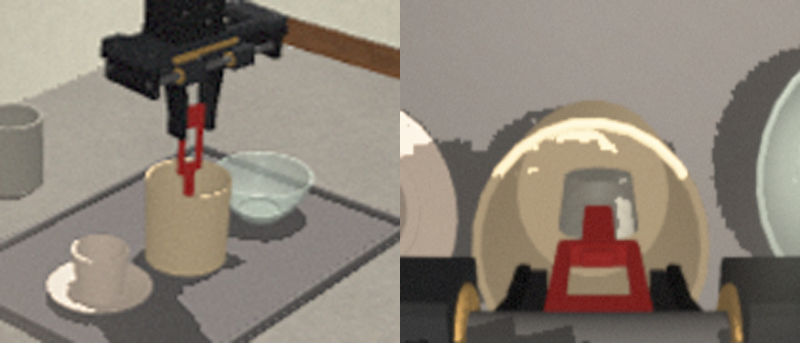

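The bowl is deep in the pot and centred, with no contact force. I'll lower another 2 mm, then release.

{"name": "jog_arm", "arguments": {
  "moves": [0,0,0.004,0,0,0,-0.6,0,0,0.008,0,0,0,-0.6,0,0,0.008,0,0,0,-0.6,0,0,0.008,0,0,0,-0.3,0,0,0.008,0,0,0,0,0,0,0.008,0,0,0,0.3,0,0,0.008,0,0,0,0.6,0,0,0.008,0,0,0,0.9]
}}

```text
time: 14.6
position: [0.5405, -0.2554, 0.1491]
tool_rot: [3.133, -0.234, 0.0]
ft_force: [0.4, -0.7, 0.6]
grip_width: 0.719
grip_force: 0.0
```

{"name": "jog_arm", "arguments": {
  "moves": [0,0,0,0,0,0,1,0,0,0,0,0,0,1,0,0,0,0,0,0,1,0,0,0,0,0,0,1,0,0,-0.03,0,0,0,1,0,0,-0.08,0,0,0,1,0,0,-0.14,0,0,0,1,0,0,-0.2,0,0,0,1]
}}

```text
time: 15.6
position: [0.5408, -0.2555, 0.2111]
tool_rot: [3.132, -0.234, 0.002]
ft_force: [0.1, -0.8, -0.2]
grip_width: 1.001
grip_force: 0.0
```

{"name": "jog_arm", "arguments": {
  "moves": [0,0,-0.07,0,0,0,1,0,0,-0.15,0,0,0,1,0,0,-0.25,0,0,0,1,0,0,-0.35,0,0,0,1,0,0,-0.45,0,0,0,1,0,0,-0.5,0,0,0,1,0,0,-0.5,0,0,0,1,0,0,-0.5,0,0,0,1]
}}

```text
time: 16.6
position: [0.54, -0.2553, 0.3578]
tool_rot: [-3.132, 0.234, 0.003]
ft_force: [0.7, -0.0, -1.6]
grip_width: 0.997
grip_force: 0.0
```

```bash
python3 - <<'E'
from bench import ctrl
import cv2,numpy as np,pickle
s=ctrl.get_state();print(s["time"],s["position"],s["ft_force"],s["grip_width"])
d=pickle.load(open("d0.pkl","rb"))
S=ctrl.get_image("side")["pixels"];T=ctrl.get_image("top")["pixels"]
cv2.imwrite("pics/sf.png",S[:,:,::-1])
def red(p):
    p=p.astype(int);m=(p[:,:,0]>90)&(p[:,:,1]<60)&(p[:,:,2]<60);m[:, :160]=0;m[215:]=0
    v,u=np.nonzero(m);return len(u),(u.min(),u.max(),v.min(),v.max()) if len(u) else None
for n,p in(("side",S),("top",T)): print(n,red(d[n]["pixels"]),red(p))
def diff(a,b,r): return np.abs(a[r].astype(int)-b[r]).mean()
print("white/side",diff(S,d["side"]["pixels"],np.s_[170:245,190:225]),"black/side",diff(S,d["side"]["pixels"],np.s_[150:215,262:282]),"pot/side",diff(S,d["side"]["pixels"],np.s_[150:180,335:378]))
E
```

```text
16.6 [ 0.54001257 -0.2552531   0.35775532] [ 0.68574192 -0.03086892 -1.64028352] 0.9969870895432682
side (256, (np.int64(231), np.int64(477), np.int64(85), np.int64(210))) (149, (np.int64(341), np.int64(414), np.int64(85), np.int64(147)))
top (1076, (np.int64(160), np.int64(639), np.int64(0), np.int64(175))) (821, (np.int64(161), np.int64(556), np.int64(0), np.int64(159)))
white/side 6.127492063492063 black/side 5.028717948717949 pot/side 9.36201550387597
```

```bash
python3 - <<'E'
from bench import ctrl
import cv2,numpy as np,pickle
a=pickle.load(open("d0.pkl","rb"))["side"]["pixels"];b=ctrl.get_image("side")["pixels"]
print("noise",np.abs(a[300:380,330:400].astype(int)-b[300:380,330:400]).mean())
for n,(r0,r1,c0,c1) in dict(white=(175,238,196,222),black=(152,213,262,280),pot=(146,174,338,374)).items():
    m=cv2.matchTemplate(b[r0-8:r1+8,c0-8:c1+8],a[r0:r1,c0:c1],cv2.TM_CCOEFF_NORMED);_,v,_,l=cv2.minMaxLoc(m);print(n,v,l)
p=b.astype(int);m=(p[:,:,0]>80)&(p[:,:,1]<70)&(p[:,:,2]<70);v,u=np.nonzero(m[90:160,330:390])
for r in range(0,70,6):
    q=u[v==r]; print(r+90,(q.min()+330,q.max()+330) if len(q) else None)
E
```

```text
noise 6.496369047619048
white 0.9902523159980774 (8, 8)
black 0.995815634727478 (8, 8)
pot 0.8393577933311462 (8, 8)
90 (np.int64(375), np.int64(385))
96 None
102 None
108 None
114 None
120 (np.int64(341), np.int64(349))
126 (np.int64(342), np.int64(350))
132 (np.int64(344), np.int64(351))
138 (np.int64(345), np.int64(350))
144 (np.int64(349), np.int64(351))
150 None
156 None
```

The scoop stands in the pot, leaning slightly. The pot and the other two scoops haven't moved (template match offset 0), and the gripper is clear.

```bash
python3 -c "
from bench import ctrl
print(ctrl.close_job())"
```

```text
the job is handed in; nothing more can be done
None
```

The job is handed in at about 17 s: the red scoop stands bowl down in the cream pot, let go an estimated 1–2 mm above its floor, and the final camera check showed the pot and the other two scoops unmoved.

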